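# Clamp a power brick in the test fixture and run the jog test

### The job

Turn the slippery black ball knob to swing the yellow bar well clear of the fixture's nest, lay the black power brick flat in the nest between the orange brackets (either way round), and turn the knob back until the bar is fully home over the brick. Only then press the green button all the way, keep it held down for at least two seconds, and let it come up; leave the brick clamped and the other things on the bench where they are.

Things in the scene. Friction and masses are not known exactly. Their poses are not given: they have to be found in the camera images.
- fixture: test fixture fixed to the bench: aluminium base plate 116 (its x) x 250 (its y) x 12 mm thick. Origin at the centre of the plate's underside, z up. Four orange corner brackets, 14 mm high and 7 thick, bound the nest; a steel post 26 mm across, 41 mm high, stands at y = +75 mm and carries the yellow swing bar and its ball knob.
- nest (a point): centre of the nest floor, on top of the plate (12 mm above the bench), at y = -37 mm of the fixture; axes as the fixture's. The space between the brackets is 127 mm along the fixture's y and 62 along its x. They stand only at the corners (up to 26 mm along a side): the middle of the long sides is free for fingers; a gap in the short sides lets the brick's cable stub out.
- clamp (a joint): angle of the swing bar and ball knob about the post's vertical axis, rad. 0 = home at its stop, bar over the nest along the fixture's -y; it grows anticlockwise seen from above, the bar swinging towards the fixture's +x; 1.4 = fully open stop. Stiff (about 0.12 N m), stays where left. Above about 1.1 the nest can be loaded from above.
- ball_centre (a point): centre of the smooth black ball knob, 32 mm across, on the bar's turning axis, 93 mm above the bench; it turns with the bar. It sits on a steel stem 11 mm across (brass collar 16 across); the bar's top lies 32 mm below this centre. The ball is slippery (friction about 0.35): close the fingers across its widest part, at the height of this centre.
- bar_tip (a point): free end of the yellow bar, at mid thickness, 86 mm from the turning axis. The bar is 20 mm wide and 8 thick; its underside is 53 mm above the bench, its rubber foot 50 mm (a brick in the nest reaches 46 mm).
- brick: loose black power brick, 0.35 kg, lying flat: body 118 (its x) x 52 (its y) x 32 to 34 mm high, with a short thin cable stub 18 mm long beyond its +x end. Origin on the underside, 9.5 mm from the middle of the body towards the stub; z up.
- brick_mid (a point): middle of the brick's solid body and its centre of mass, 16 mm above its underside; axes as the brick's.
- box: grey button box fixed to the bench, 85 (its x) x 110 (its y) x 46 mm high, origin at the centre of its underside; a small amber lamp and a green push button on top.
- jog (a joint): travel of the green test button in m: 0 = up, 0.006 = fully down; it springs back. About 1.5 N start it and 5 N hold it fully down; it counts as pressed beyond 0.004.
- jog_top (a point): centre of the top face of the green test button, 32 mm across, 68 mm above the bench when up; in a black collar 48 mm across whose top is 58 mm above the bench. It moves with the button, straight down.
- solder_spool: blue and silver spool of solder standing on the bench, 56 mm across, 40 high; a loose bystander, origin under its middle
- marker_1: red and white marker pen lying behind the fixture, 134 mm long, 17 thick; a loose bystander, origin under its middle
- cutters: blue-handled cutters lying on the bench, 154 x 62 x 19 mm; a loose bystander, origin under its middle
- tape_clear: roll of brown packing tape, 90 mm across, 48 high; a loose bystander, origin under its middle
- flashlight: black flashlight lying down, 124 x 33 x 33 mm; a loose bystander, origin under its middle
- mug: orange mug, 81 mm across and 101 high, handle to its -y side; a loose bystander, origin under its middle
There are look-alikes about, which are no part of the job. What is shaped like the brick but red is not meant.

How it is judged:
On the way, in this order (a step that is already met when the one before it is completed fails the run):
1. the bar is swung clear of the nest (value of joint clamp above 1.05 rad), for 0.1 s.
2. the brick lies flat in the nest and is let go, the bar still clear (horizontal distance between brick_mid and nest below 0.01 m and z of brick_mid in the frame of nest below 0.02 m and angle between brick's own z axis and vertical below 0.08 rad and angle between the x axis of brick and the y axis of fixture, either way round below 0.12 rad and value of joint clamp above 0.9 rad and contact force between the fingers and brick below 0.1 N), for 0.2 s.
3. the bar is home over the brick (horizontal distance between brick_mid and nest below 0.01 m and z of brick_mid in the frame of nest below 0.02 m and angle between brick's own z axis and vertical below 0.08 rad and angle between the x axis of brick and the y axis of fixture, either way round below 0.12 rad and value of joint clamp below 0.1 rad), for 0.2 s.
4. the green button is held down for two seconds (all of step 3 and value of joint jog above 0.004 m), for 2 s.
5. the button is up again (value of joint jog below 0.0015 m), for 0.2 s.
At the end, for the whole second after the job is handed in: The brick lies at rest flat in the nest (middle within 10 mm of the nest's, not more than 4 mm raised, tilt under 0.08 rad, lengthwise within 0.12 rad), the bar is home over it (under 0.10 rad) and the button is up (under 1.5 mm) (all of step 3 and value of joint jog below 0.0015 m and linear speed of brick below 0.02 m/s); the robot touches nothing.
It fails at once if the button is pressed while the bar is away from home or the brick is not in the nest (value of joint jog above 0.003 m and (value of joint clamp above 0.2 rad or horizontal distance between brick_mid and nest above 0.02 m)).
It fails at once if a bystander is moved more than 3 cm (distance of any of solder_spool, marker_1, cutters, tape_clear, flashlight, mug from where it was at the start of the episode above 0.03 m).
It also fails if it takes over 67 s, if anything falls off the work surface, if the arm or the gripper's body presses on something with over 40 N, if the wrist force passes 120 N, or if a joint passes its speed limit or range.

### The arm

A 7-joint arm with a two-finger parallel gripper is mounted at the origin on a cart in front of the work surface, level with it; the furniture and walls round the work are solid. World frame = base frame: x ahead of the robot, y to its left, z up, the work surface at z = 0. Lengths are in m, angles in rad, forces in N, time in s.
With the tool pointing down it reaches from about 0.35 to 0.9 m from the base axis. Payload 8.1 kg.
Tool frame: the origin (TCP) lies midway between the tips of the shut fingers; the grasp point (between the pads) lies 19 mm behind it; z points along the fingers, y is the line along which they close (so a half turn about z gives the same grasp; the last joint's range is limited). The gripper opens to 92 mm and grips with 3 to 60 N. Pads are 19 mm wide; open, the fingers measure 130 mm over their backs; the gripper's body (75 mm by 190 mm) begins 47 mm behind the grasp point.
Start: joints at [1.18, 0.434, 0.025, 1.573, -0.012, 1.134, -0.075], TCP at [0.177, -0.599, 0.227] pointing down, gripper open.
Joint ranges: [-2.62, 2.62], [-0.44, 2.09], [-1.27, 1.32], [0.08, 2.57], [-1.32, 4.46], [0.12, 2], [-2.74, 2.74]. Speed limits (rad/s): [2.22, 2.22, 3.01, 3.01, 3.14, 3.14, 3.14].

### API

Orientations are given as a rotation vector (axis times angle).
In Python, from cell import arm gives the robot as it stands.
- The arm moves only by the tool carry_out, never from a script. Its arguments are lists of equal length, an entry for each row: "claw": the finger opening in cm, from 0 to 9.18; "delta_pos": the shift along the tool's x, y, z in cm, a list of three; "angular": the turn, a rotation vector about the tool's x, y, z in rad, a list of three. In form: {"claw": [claw, ...], "delta_pos": [[dx, dy, dz], ...], "angular": [[ax, ay, az], ...]}. A call has 1 to 20 rows; each row shifts and turns the commanded pose from where the row before left it, along the tool's axes as they then stand; what a row does not reach is not made up. A row lasts 1/10 s, in which the tool goes at most 50 mm and 8.59 degrees, less where a joint would pass 70% of its speed; a pose out of reach is approached as far as the arm can. A call with a gripper value outside its range is refused whole. The fingers move at their own pace and stop on an object; "force" is the grip in N (left out, the last holds). Time passes only in rows, so rows that do not move let the fingers close. It gives the time, the measured TCP pose, the force, the opening and the grip force at its end, in the units of the state.
- arm.observe(): the state, without advancing time (a new reading comes with each control period).
- arm.get_image(name): name is "scene" or "top" or "wrist"; returns a dict with "frame" (384x512x3 uint8, red, green, blue), "mtx" (3x3 intrinsics, pixels), "dist" ([k1, k2, p1, p2, k3] as OpenCV has them; the pictures are not rectified), "T" (4x4, takes a point from camera to world coordinates). Camera axes: x right, y down, z forward; pixel columns grow to the right and rows downward; lengths in m; the calibration is good to about 2 mm. A picture is of the moment at which its call begins. There is no depth.
- arm.sign_off(): hands the job in; it is judged then, once.
Trained networks look in a picture, given as the dict that the camera call returned (one of the last four; its "shot" number tells which), for a name from the list of things; names that differ only in an ending like _2 or _b are one class to them, and where a whole thing is asked for, a point or a joint stands for the part that bears it (a point fixed in the world has none). Each returns a list of dicts, best first, with "conf" (0 to 1); they miss things now and then, are a little off and sometimes report something else, mostly with a low value. They report only what shows in the picture. A call takes as long as a camera call. They do not tell look-alikes from the thing itself.
- arm.look_for(label, picture): "centre" ([column, row] as shares, 0 to 1, of the picture: columns of its width, rows of its height, amid what is visible of it).
- arm.trace(label, picture): "region" (384x512 bool, what is visible of it) and "centre" ([column, row] as shares, 0 to 1, of the picture: columns of its width, rows of its height, amid what is visible of it).
- arm.place_of(label, picture): "centre" ([column, row] as shares, 0 to 1, of the picture: columns of its width, rows of its height: a listed point, or the origin of a listed thing).
The state is a dict: "clock": time; "joints": joint angles; "dq": joint speeds; "joint_efforts": joint torques, N m; "position": TCP position; "ee_rot": TCP orientation; "force": force on the tool from outside, world axes, zero at the start; "ft_torque": the same for the moment, N m; "width": opening from 0.0 (shut) to 1.0 (fully open); "gripper_force": force on a finger pad.
Only numpy, scipy, OpenCV 4.12 (cv2) and the standard library are available. Lean on these libraries where they do the work, as an engineer would, in place of code of your own. Each camera call takes 0.05 s, during which the arm holds its last target. There are 200 camera calls.

## Working session

There is one attempt and no reset: what is moved stays moved. The work goes in short steps, Python scripts to look and compute and a tool call to move; the robot and the scene stay as the last step left them, time stands still between calls to the robot, and variables do not carry over. Pictures are saved under pics/ and viewed, at most 10 in all, crops included, and the job is handed in when it is done.

Besides the shell and the picture viewer there is one more tool, called after "Emit:" as a command line: name --argument value ..., lists and objects as JSON in quotes. carry_out: Moves the arm, as the interface text tells. Its arguments: {"type":"object","properties":{"claw":{"type":"array","items":{"type":"number"}},"delta_pos":{"type":"array","items":{"type":"array","items":{"type":"number"}}},"angular":{"type":"array","items":{"type":"array","items":{"type":"number"}}},"force":{"type":"number"}},"required":["claw","delta_pos","angular"]}

```bash
mkdir -p pics
cat > h.py <<'E'
import numpy as np, cv2
from cell import arm
from scipy.spatial.transform import Rotation as R
def ray(im,c):
    p=np.array([[c[0]*512,c[1]*384]],float).reshape(1,1,2)
    u=cv2.undistortPoints(p,np.array(im["mtx"]),np.array(im["dist"])).ravel()
    T=np.array(im["T"]); d=T[:3,:3]@np.array([u[0],u[1],1]); return T[:3,3],d
def atz(im,c,z):
    o,d=ray(im,c); return o+d*(z-o[2])/d[2]
def save(im,n): cv2.imwrite("pics/"+n,cv2.cvtColor(im["frame"],cv2.COLOR_RGB2BGR))
E
python3 - <<'E'
from h import *
print(arm.observe())
ims={n:arm.get_image(n) for n in("top","scene")}
a=np.hstack([cv2.resize(ims[n]["frame"],(512,384)) for n in ims]);
for n in ims:
    save(ims[n],n+"0.png"); print(n,np.round(ims[n]["T"],3).tolist())
Z=dict(fixture=0,nest=.012,ball_centre=.093,bar_tip=.057,brick=0,brick_mid=.016,box=0,jog_top=.068,solder_spool=0,marker_1=0,cutters=0,tape_clear=0,flashlight=0,mug=0)
for l in Z:
  for n in ims:
    for r in arm.place_of(l,ims[n])[:3]:
      print(l,n,round(r["conf"],2),np.round(np.array(r["centre"])*[512,384],1),np.round(atz(ims[n],r["centre"],Z[l]),3)[:2])
E
```

```text
{'clock': 0.0, 'joints': array([ 1.18038329,  0.43522831,  0.02500234,  1.574098  , -0.0115777 ,
        1.13398468, -0.07510042]), 'dq': array([ 0.00107376,  0.00110555,  0.00112187, -0.00045494, -0.001144  ,
       -0.00047122,  0.00091838]), 'joint_efforts': array([-4.71962594e-04, -6.67852235e+01,  9.84998681e-01, -3.14464045e+01,
       -6.06068177e-02,  4.26412420e-02,  1.91752433e-04]), 'position': array([ 0.17718759, -0.59882883,  0.22594166]), 'ee_rot': array([-3.10763164e+00, -4.50182644e-01,  6.24760968e-04]), 'force': array([-0.62939193, -0.04074307,  0.53095655]), 'ft_torque': array([-0.00158687,  0.01750398, -0.00310744]), 'gripper_force': 0.0, 'width': 0.9992939230962258}
top [[0.027, -0.989, 0.146, 0.317], [-1.0, -0.025, 0.015, -0.02], [-0.011, -0.147, -0.989, 1.653], [0.0, 0.0, 0.0, 1.0]]
scene [[0.465, -0.46, 0.756, -0.805], [-0.885, -0.265, 0.383, -0.685], [0.024, -0.847, -0.53, 1.035], [0.0, 0.0, 0.0, 1.0]]
fixture top 0.94 [249.5 206.7] [0.496 0.018]
fixture top 0.44 [341.3 163.5] [ 0.68  -0.346]
fixture top 0.25 [115.  208.7] [0.474 0.553]
fixture scene 0.93 [24
[... 882 characters left out ...]
.3] [ 0.438 -0.383]
jog_top top 0.53 [350.6 223.9] [ 0.433 -0.367]
jog_top scene 0.74 [248.8 212. ] [ 0.431 -0.042]
jog_top scene 0.57 [321.1 234.5] [ 0.436 -0.378]
solder_spool top 0.8 [390.6 209.7] [ 0.499 -0.539]
solder_spool scene 0.68 [363.3 248.5] [ 0.519 -0.548]
marker_1 top 0.58 [234.5 166.4] [0.658 0.084]
marker_1 scene 0.44 [250.7 196. ] [0.648 0.062]
cutters top 0.61 [396.8 235.5] [ 0.398 -0.56 ]
cutters scene 0.55 [359.2 262.7] [ 0.422 -0.555]
tape_clear top 0.68 [340.  161.7] [ 0.688 -0.341]
tape_clear scene 0.82 [328.7 211.9] [ 0.71  -0.331]
flashlight top 0.75 [117.2 211.2] [0.465 0.543]
flashlight scene 0.45 [152.1 187.7] [0.463 0.547]
mug top 0.58 [170.7 151.1] [0.715 0.345]
```

Run:
```python
import cv2
a=cv2.imread("pics/top0.png")
cv2.imwrite("pics/top1.png",cv2.resize(a[130:280,90:430],None,fx=2.35,fy=2.35,interpolation=cv2.INTER_CUBIC))
```

```text
(no output)
```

View pics/top1.png

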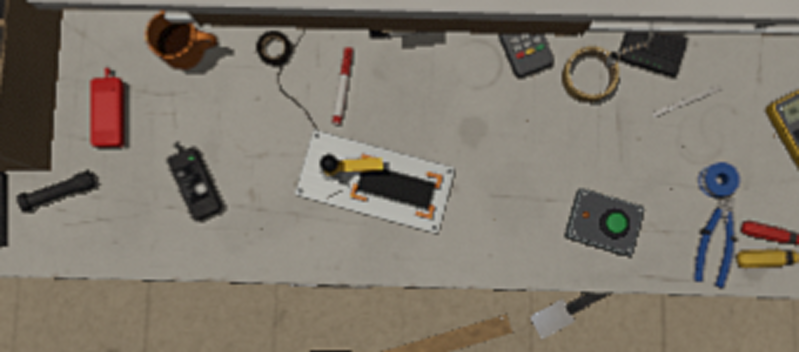

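View pics/scene0.png

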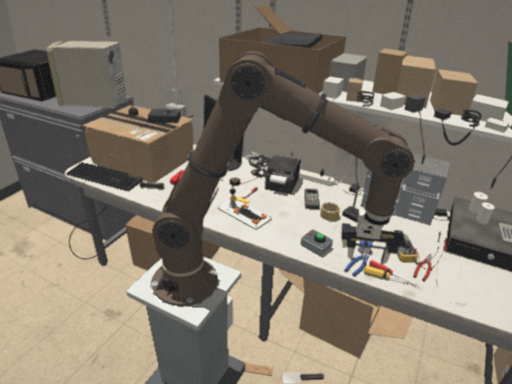

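The top view (crop at 2.35×) shows the fixture at about (378,182), with the ball at (330,163) and the bar partly open, pointing right. The box with the green button is at (605,222).
Brick candidates:
- The black body with a stub at crop (195,182), full image (173,207).
- The red one at crop (108,110), full image (136,177).

The black one fits, because the red one is excluded by the task. I'll confirm it in an enlarged crop.

Run:
```python
from h import *
im=arm.get_image("top"); f=im["frame"]
cv2.imwrite("pics/brick.png",cv2.cvtColor(cv2.resize(f[180:240,140:300],None,fx=5,fy=5,interpolation=cv2.INTER_CUBIC),cv2.COLOR_RGB2BGR))
for l,z in(("fixture",.012),("brick",.033),("box",.046),("mug",.05)):
  for r in arm.trace(l,im)[:2]:
    ys,xs=np.nonzero(r["region"])
    P=np.array([atz(im,((x+.5)/512,(y+.5)/384),z)[:2] for x,y in zip(xs,ys)],np.float32)
    print(l,r["conf"],cv2.minAreaRect(P*1000))
w=arm.get_image("wrist"); print(np.round(w["T"],3).tolist(),w["mtx"])
```

```text
fixture 0.7 ((492.4142761230469, 16.738845825195312), (248.8349151611328, 115.0919418334961), 76.58076477050781)
brick 0.8 ((482.0276184082031, 317.5450744628906), (124.49059295654297, 53.6671028137207), 29.138992309570312)
brick 0.69 ((600.5802612304688, 470.7408447265625), (129.46746826171875, 55.21747970581055), 3.739262580871582)
box 0.59 ((430.10040283203125, -358.9085693359375), (115.90572357177734, 90.46812438964844), 75.53807067871094)
mug 0.78 ((711.8699951171875, 356.3111572265625), (116.68778991699219, 76.36864471435547), 67.18499755859375)
[[0.285, -0.912, -0.295, 0.258], [-0.958, -0.271, -0.088, -0.576], [0.0, 0.307, -0.952, 0.385], [0.0, 0.0, 0.0, 1.0]] [[282.13873951   0.         258.47501936]
 [  0.         282.13873951 189.94043279]
 [  0.           0.           1.        ]]
```

View pics/brick.png

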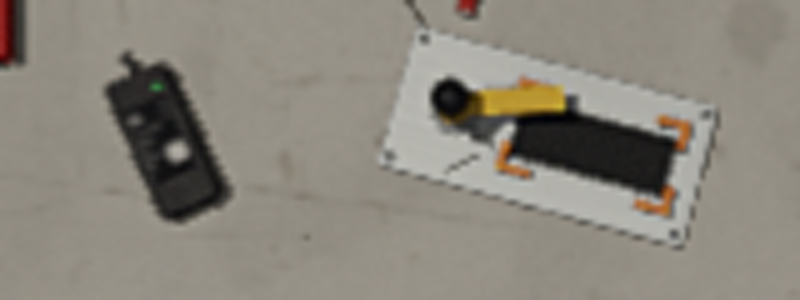

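The enlarged crop confirms it. The black body with the stub at crop (170,145) is the brick. The fixture's nest (dark floor, crop 595,150) is empty, and the bar is nearly over it.

Emit:
carry_out --claw '[9.1, 9.1, 9.1, 9.1, 9.1, 9.1, 9.1, 9.1, 9.1, 9.1, 9.1, 9.1, 9.1, 9.1, 9.1, 9.1, 9.1, 9.1, 9.1, 9.1]' --delta_pos '[[3.1, -3.4, 0], [3.1, -3.4, 0], [3.1, -3.4, 0], [3.1, -3.4, 0], [3.1, -3.4, 0], [3.1, -3.4, 0], [3.1, -3.4, 0], [3.1, -3.4, 0], [3.1, -3.4, 0], [3.1, -3.4, 0], [3.1, -3.4, 0], [3.1, -3.4, 0], [3.1, -3.4, 0], [3.1, -3.4, 0], [3.1, -3.4, 0], [3.1, -3.4, 0], [0, 0, 0], [0, 0, 0], [0, 0, 0], [0, 0, 0]]' --angular '[[0, 0, 0], [0, 0, 0], [0, 0, 0], [0, 0, 0], [0, 0, 0], [0, 0, 0], [0, 0, 0], [0, 0, 0], [0, 0, 0], [0, 0, 0], [0, 0, 0], [0, 0, 0], [0, 0, 0], [0, 0, 0], [0, 0, 0], [0, 0, 0], [0, 0, -0.14], [0, 0, -0.14], [0, 0, -0.14], [0, 0, -0.14]]' --force 40

```text
clock: 3.8
position: [0.4987, 0.0632, 0.2268]
ee_rot: [2.86, 1.301, 0.0]
force: [-1.5, -0.8, 0.4]
width: 0.987
gripper_force: 0.0
```

```bash
cat >> h.py <<'E'
def tool():
    s=arm.observe(); M=R.from_rotvec(s["ee_rot"]).as_matrix(); return s,M
def go(xyz,yaw=None):
    s,M=tool(); d=(np.array(xyz)-s["position"])*100
    y=np.arctan2(M[1,0],M[0,0])
    print("t",round(s["clock"],2),"pos",np.round(s["position"],4),"yaw",round(y,3),"tilt",np.round(M[:,2],3),"j7",round(s["joints"][6],2))
    print("delta cm",np.round(M.T@d,2), "az", None if yaw is None else round(-(yaw-y),3))
E
python3 - <<'E'
from h import *
im=arm.get_image("wrist"); save(im,"w1.png")
for l,z in dict(fixture=0,nest=.012,ball_centre=.093,bar_tip=.057).items():
    for r in arm.place_of(l,im)[:3]:
      print(l,round(r["conf"],2),np.round(np.array(r["centre"])*[512,384],1),np.round(atz(im,r["centre"],z),4)[:2])
go([.512,.09,.15],1.1)
E
```

```text
fixture 0.73 [278.3 186.1] [0.4977 0.0172]
fixture 0.62 [249.3 151.4] [0.4995 0.0818]
nest 0.98 [287.  209.4] [ 0.4865 -0.0142]
ball_centre 0.85 [253.4 152.7] [0.515  0.0885]
bar_tip 0.75 [303.  195.8] [0.5209 0.0037]
t 4.05 pos [0.4987 0.0629 0.2267] yaw 0.843 tilt [ 0. -0. -1.] j7 -1.13
delta cm [ 2.91 -0.81  7.67] az -0.257
```

View pics/w1.png

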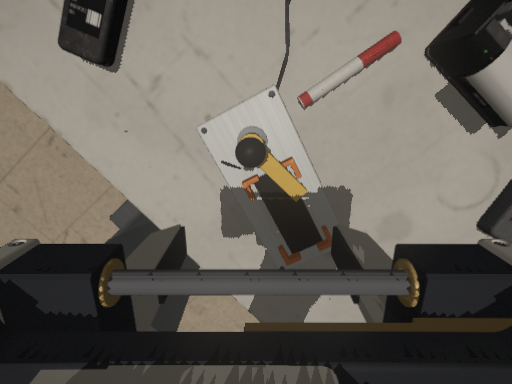

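The wrist picture shows the ball at (252,153), the bar running to (303,196), and the nest at (287,209). I'll go above the ball and re-measure from closer.

Emit:
carry_out --claw '[9.1, 9.1, 9.1, 9.1]' --delta_pos '[[1.0, -0.2, 2.6], [1.0, -0.2, 2.6], [0.9, -0.15, 2.4], [0, 0, 0]]' --angular '[[0, 0, 0], [0, 0, 0], [0, 0, 0], [0, 0, 0]]'

```text
clock: 4.45
position: [0.5122, 0.0889, 0.1482]
ee_rot: [-2.863, -1.29, 0.007]
force: [-0.6, -0.5, 0.6]
width: 0.989
gripper_force: 0.0
```

Run:
```python
from h import *
im=arm.get_image("wrist"); save(im,"w2.png")
for l,z in dict(nest=.012,ball_centre=.093,bar_tip=.057).items():
    for r in arm.place_of(l,im)[:2]:
      print(l,round(r["conf"],2),np.round(np.array(r["centre"])*[512,384],1),np.round(atz(im,r["centre"],z),4)[:2])
go([.514,.0885,.074])
```

```text
nest 0.91 [302.2 254.9] [ 0.4898 -0.0158]
ball_centre 0.57 [256.7 203.5] [0.5135 0.0913]
bar_tip 0.57 [318.  248.2] [0.5184 0.0052]
t 4.65 pos [0.5143 0.0882 0.152 ] yaw 0.846 tilt [ 0.002 -0.    -1.   ] j7 -1.24
delta cm [-0.   -0.05  7.8 ] az None
```

View pics/w2.png

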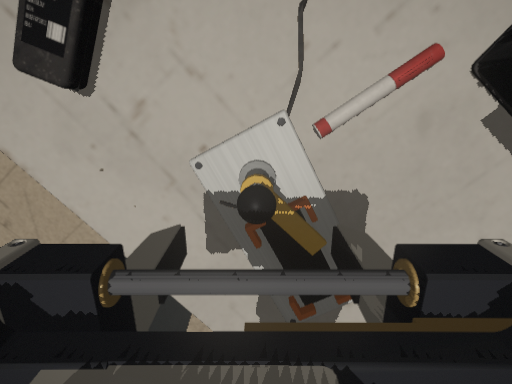

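The ball is at (257,204), so its centre is about (0.5135, 0.090). I'll descend and close on it.

Emit:
carry_out --claw '[9.1, 9.1, 9.1, 9.1, 9.1, 2.5, 2.5, 2.5, 2.5, 2.5, 2.5, 2.5]' --delta_pos '[[0.1, -0.15, 2.0], [0, 0, 2.0], [0, 0, 2.0], [0, 0, 1.8], [0, 0, 0], [0, 0, 0], [0, 0, 0], [0, 0, 0], [0, 0, 0], [0, 0, 0], [0, 0, 0], [0, 0, 0]]' --angular '[[0, 0, 0], [0, 0, 0], [0, 0, 0], [0, 0, 0], [0, 0, 0], [0, 0, 0], [0, 0, 0], [0, 0, 0], [0, 0, 0], [0, 0, 0], [0, 0, 0], [0, 0, 0]]' --force 40

```text
clock: 5.85
position: [0.5132, 0.0902, 0.0727]
ee_rot: [2.864, 1.292, -0.0]
force: [0.6, 0.2, -0.4]
width: 0.428
gripper_force: 0.0
```

Run:
```python
from h import *
go([.5135,.09,.074]); s=arm.observe(); print(s["force"],s["ft_torque"],s["width"],s["gripper_force"])
```

```text
t 5.85 pos [0.5132 0.0902 0.0727] yaw 0.848 tilt [-0. -0. -1.] j7 -1.32
delta cm [ 0.    0.04 -0.13] az None
[ 0.55377295  0.15155698 -0.36007125] [-0.06745564 -0.07443302 -0.02102726] 0.42832672655027254 0.0
```

Emit:
carry_out --claw '[2.5, 2.5, 2.5, 2.5, 2.5]' --delta_pos '[[0, 0, -0.1], [0, 0, 0], [0, 0, 0], [0, 0, 0], [0, 0, 0]]' --angular '[[0, 0, 0], [0, 0, 0], [0, 0, 0], [0, 0, 0], [0, 0, 0]]'

```text
clock: 6.35
position: [0.5117, 0.0913, 0.0732]
ee_rot: [-2.861, -1.293, 0.003]
force: [-2.9, 3.6, -3.6]
width: 0.329
gripper_force: 40.0
```

Emit:
carry_out --claw '[2.5, 2.5, 2.5, 2.5, 2.5]' --delta_pos '[[0, -0.2, 0], [0, 0, 0], [0, 0, 0], [0, 0, 0], [0, 0, 0]]' --angular '[[0, 0, 0], [0, 0, -0.1], [0, 0, -0.1], [0, 0, -0.1], [0, 0, 0]]'

```text
clock: 6.85
position: [0.512, 0.0912, 0.0733]
ee_rot: [-2.637, -1.707, -0.0]
force: [3.6, 0.8, -10.1]
width: 0.328
gripper_force: 40.0
```

Run:
```python
from h import *
go([.5135,.09,.074]); s=arm.observe(); print(s["force"],s["ft_torque"],s["width"],s["gripper_force"])
im=arm.get_image("wrist"); cv2.imwrite("pics/w3.png",cv2.cvtColor(im["frame"],cv2.COLOR_RGB2BGR))
```

```text
t 6.85 pos [0.512  0.0912 0.0733] yaw 1.149 tilt [ 0.  0. -1.] j7 -1.07
delta cm [-0.05  0.19 -0.07] az None
[  3.56920167   0.75551189 -10.12690403] [ 0.0063701  -1.0129763   0.09652793] 0.32799842661746414 39.99712944030762
```

View pics/w3.png

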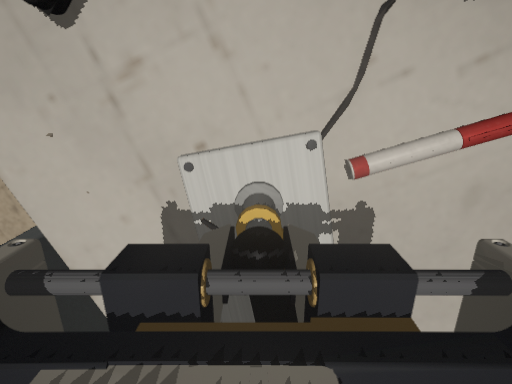

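The wrist picture shows the ball held between the pads at about (258,265), with the stem collar visible. The torque shows it is turning, so I'll raise about 1.5 mm and keep turning.

Emit:
carry_out --claw '[2.5, 2.5, 2.5, 2.5, 2.5, 2.5, 2.5, 2.5, 2.5]' --delta_pos '[[0, 0, -0.15], [0, 0, 0], [0, 0, 0], [0, 0, 0], [0, 0, 0], [0, 0, 0], [0, 0, 0], [0, 0, 0], [0, 0, 0]]' --angular '[[0, 0, 0], [0, 0, -0.1], [0, 0, -0.1], [0, 0, -0.1], [0, 0, -0.1], [0, 0, -0.1], [0, 0, -0.1], [0, 0, -0.1], [0, 0, 0]]'

```text
clock: 7.8
position: [0.5127, 0.0912, 0.0737]
ee_rot: [-1.894, -2.506, -0.002]
force: [12.9, 3.4, -30.5]
width: 0.33
gripper_force: 40.0
```

Run:
```python
from h import *
go([.5135,.09,.074]); s=arm.observe(); print(s["force"],s["ft_torque"],s["width"])
for n in("top","scene"):
  im=arm.get_image(n)
  for l,z in dict(ball_centre=.093,bar_tip=.057).items():
    for r in arm.place_of(l,im)[:2]:
      print(l,round(r["conf"],2),np.round(np.array(r["centre"])*[512,384],1),np.round(atz(im,r["centre"],z),4)[:2])
  if n=="scene":
    f=im["frame"][170:250,190:310]; g=im["frame"]
  else: save(im,"t3.png")
```

```text
t 7.8 pos [0.5127 0.0912 0.0737] yaw 1.847 tilt [ 0.     0.001 -1.   ] j7 -0.49
delta cm [-0.14  0.05 -0.03] az None
[ 12.91195137   3.38190809 -30.48865609] [ 0.64834011 -2.722433    0.01478016] 0.33032312492656274
ball_centre 0.62 [230.6 188.2] [0.5313 0.1107]
bar_tip 0.64 [244.6 195.2] [0.5601 0.0501]
```

Emit:
carry_out --claw '[2.5, 2.5, 2.5, 2.5, 2.5]' --delta_pos '[[0, 0, 0.2], [0, 0, 0], [0, 0, 0], [0, 0, 0], [0, 0, 0]]' --angular '[[0, 0, 0], [0, 0, 0], [0, 0, -0.1], [0, 0, -0.05], [0, 0, 0]]'

```text
clock: 8.6
position: [0.5133, 0.0904, 0.0734]
ee_rot: [1.702, 2.638, 0.001]
force: [8.0, -2.5, -9.2]
width: 0.326
gripper_force: 40.0
```

Run:
```python
from h import *
go([.5135,.09,.074]); s=arm.observe(); print(s["force"],s["ft_torque"],s["width"])
```

```text
t 8.6 pos [0.5133 0.0904 0.0734] yaw 1.995 tilt [ 0.002 -0.001 -1.   ] j7 -0.37
delta cm [-0.04 -0.   -0.06] az None
[ 7.99310265 -2.49739929 -9.17642359] [-0.62008132 -1.81997895 -0.08999022] 0.32609491961747605
```

Emit:
carry_out --claw '[7, 7, 7, 7, 7, 7, 7, 7]' --delta_pos '[[0, 0, 0], [0, 0, 0], [0, 0, 0], [0, 0, 0], [0, 0, -3], [0, 0, -4], [0, 0, -4], [0, 0, -3]]' --angular '[[0, 0, 0], [0, 0, 0], [0, 0, 0], [0, 0, 0], [0, 0, 0], [0, 0, 0], [0, 0, 0], [0, 0, 0]]'

```text
clock: 9.4
position: [0.5117, 0.0922, 0.2157]
ee_rot: [1.699, 2.641, 0.002]
force: [0.4, -0.4, -0.1]
width: 0.768
gripper_force: 0.0
```

Run:
```python
from h import *
im=arm.get_image("wrist"); save(im,"w4.png")
for l,z in dict(nest=.012,ball_centre=.093,bar_tip=.057).items():
    for r in arm.place_of(l,im)[:2]:
      print(l,round(r["conf"],2),np.round(np.array(r["centre"])*[512,384],1),np.round(atz(im,r["centre"],z),4)[:2])
go([.482,.3175,.2])
```

```text
nest 0.85 [205.1 227. ] [ 0.4809 -0.02  ]
ball_centre 0.73 [260.9 182.6] [0.5144 0.0933]
ball_centre 0.62 [504.6  48. ] [0.6603 0.298 ]
t 9.6 pos [0.5118 0.0916 0.2136] yaw 1.997 tilt [ 0.001 -0.    -1.   ] j7 -0.21
delta cm [21.8   6.63  1.35] az None
```

View pics/w4.png

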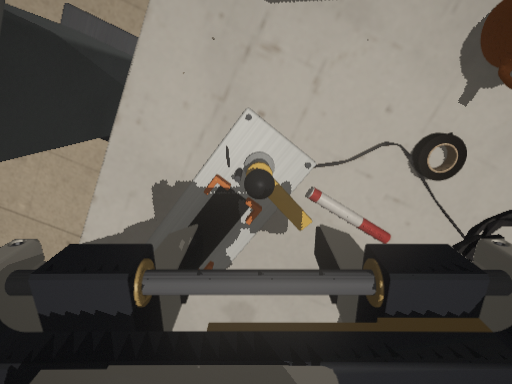

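The wrist picture shows the bar swung out, from the ball (259,184) to its tip (303,222). The marker, with its near end at (313,192), is clear of it. I'll compute the bar angle.

Run:
```python
from h import *
im=arm.get_image("wrist")
b=atz(im,(259/512,184/384),.093); 
t=atz(im,(303/512,223/384),.057); print(b,t)
for bb in (b,np.array([.513,.0905,0])):
  d=t-bb; print(np.hypot(d[0],d[1]), np.arctan2(d[1],d[0])-np.deg2rad(76.58-180))
r=arm.trace("fixture",im)[0]; ys,xs=np.nonzero(r["region"])
for c in [(249,117),(308,166)]: print(atz(im,(c[0]/512,c[1]/384),.012))
```

```text
[0.51298758 0.09087613 0.093     ] [0.58713427 0.05809572 0.057     ]
0.08106964062341465 1.388752839516823
0.08090690292114285 1.3929427414692293
[0.47612057 0.14236134 0.012     ]
[0.57138928 0.11761521 0.012     ]
```

The clamp is at about 1.39 rad, fully open. The post is at about (0.513, 0.0905). On to the brick.

Emit:
carry_out --claw '[9.1, 9.1, 9.1, 9.1, 9.1, 9.1, 9.1, 9.1, 9.1, 9.1, 9.1, 9.1, 9.1, 9.1, 9.1, 9.1, 9.1]' --delta_pos '[[4.2, 1.3, 0], [4.2, 1.3, 0], [4.2, 1.3, 0], [4.2, 1.3, 0], [4.2, 1.3, 0], [0, 0, 0], [0, 0, 0], [0, 0, 0], [0, 0, 0], [0, 0, 0], [0, 0, 0], [0, 0, 0], [0, 0, 0], [0, 0, 0], [0, 0, 0], [0, 0, 0], [0, 0, 0]]' --angular '[[0, 0, 0], [0, 0, 0], [0, 0, 0], [0, 0, 0], [0, 0, 0], [0, 0, 0.14], [0, 0, 0.14], [0, 0, 0.14], [0, 0, 0.14], [0, 0, 0.14], [0, 0, 0.14], [0, 0, 0.14], [0, 0, 0.14], [0, 0, 0.14], [0, 0, 0.14], [0, 0, 0.09], [0, 0, 0]]'

```text
clock: 11.4
position: [0.4833, 0.3092, 0.2118]
ee_rot: [3.04, 0.787, -0.004]
force: [0.3, 0.5, 0.3]
width: 0.994
gripper_force: 0.0
```

Run:
```python
from h import *
im=arm.get_image("wrist"); save(im,"w5.png")
for l,z in dict(brick=0,brick_mid=.016).items():
    for r in arm.place_of(l,im)[:2]:
      print(l,round(r["conf"],2),np.round(np.array(r["centre"])*[512,384],1),np.round(atz(im,r["centre"],z),4)[:2])
for r in arm.trace("brick",im)[:2]:
    m=r["region"].astype(np.uint8); m=cv2.morphologyEx(m,cv2.MORPH_OPEN,np.ones((17,17)))
    ys,xs=np.nonzero(m)
    P=np.array([atz(im,((x+.5)/512,(y+.5)/384),.033)[:2] for x,y in zip(xs,ys)],np.float32)
    print(r["conf"],cv2.minAreaRect(P*1000),xs.min(),xs.max(),ys.min(),ys.max())
go([.482,.3175,.06],.508)
```

```text
brick 0.86 [248.5 154.7] [0.4885 0.3258]
brick_mid 0.93 [248.8 162.6] [0.4826 0.3217]
brick_mid 0.62 [176.2   2. ] [0.5999 0.4746]
0.88 ((483.8016662597656, 321.0124206542969), (117.57650756835938, 50.751190185546875), 27.208942413330078) 228 271 115 209
0.64 ((575.9220581054688, 468.54449462890625), (69.00049591064453, 57.77306365966797), 4.267230987548828) 136 202 0 60
t 11.6 pos [0.4837 0.3094 0.2126] yaw 0.51 tilt [-0.001 -0.001 -1.   ] j7 -1.94
delta cm [ 0.26 -0.79 15.26] az 0.002
```

View pics/w5.png

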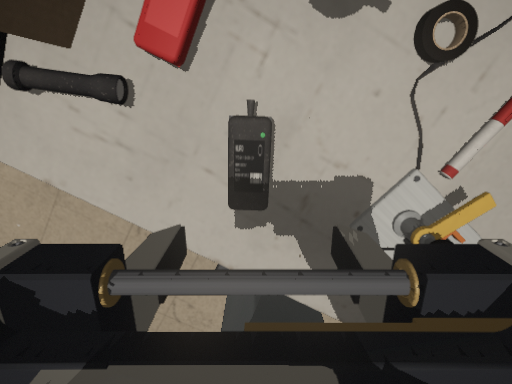

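The wrist picture shows the brick at (250,162), with its stub towards (251,105). Its middle is at about (0.4833, 0.3213) and its yaw is 0.475. The bar is visible at (455,220), open.

Emit:
carry_out --claw '[9.1, 9.1, 9.1, 9.1, 9.1, 9.1, 9.1, 9.1, 4, 4, 4, 4, 4, 4, 4, 4, 4]' --delta_pos '[[0.55, -1.05, 2], [0, 0, 4], [0, 0, 4], [0, 0, 4], [0, 0, 3], [0, 0, 2], [0, 0, 1.4], [0, 0, 0], [0, 0, 0], [0, 0, 0], [0, 0, 0], [0, 0, 0], [0, 0, 0], [0, 0, 0], [0, 0, 0], [0, 0, 0], [0, 0, 0]]' --angular '[[0, 0, 0.035], [0, 0, 0], [0, 0, 0], [0, 0, 0], [0, 0, 0], [0, 0, 0], [0, 0, 0], [0, 0, 0], [0, 0, 0], [0, 0, 0], [0, 0, 0], [0, 0, 0], [0, 0, 0], [0, 0, 0], [0, 0, 0], [0, 0, 0], [0, 0, 0]]' --force 30

```text
clock: 13.3
position: [0.4837, 0.3219, 0.0097]
ee_rot: [-3.054, -0.736, -0.001]
force: [-1.2, 0.2, 6.2]
width: 0.565
gripper_force: 30.0
```

Run:
```python
from h import *
go([.4833,.3213,.13],1.33)
```

```text
t 13.3 pos [0.4837 0.3219 0.0097] yaw 0.473 tilt [ 0.     0.001 -1.   ] j7 -2.14
delta cm [ -0.06   0.03 -12.03] az -0.857
```

Emit:
carry_out --claw '[4, 4, 4, 4, 4, 4, 4, 4, 4, 4, 4, 4, 4, 4, 4, 4, 4, 4, 4, 4]' --delta_pos '[[0, 0, -2], [0, 0, -4], [0, 0, -5], [0, 0, -5], [-1.9, 3.8, 0], [-1.9, 3.8, 0], [-1.9, 3.8, 0], [-1.9, 3.8, 0], [-1.9, 3.8, 0], [-1.9, 3.8, 0], [-1.9, 3.8, 0], [-2.0, 3.7, 0], [0, 0, 0], [0, 0, 0], [0, 0, 0], [0, 0, 0], [0, 0, 0], [0, 0, 0], [0, 0, 0], [0, 0, 0]]' --angular '[[0, 0, 0], [0, 0, 0], [0, 0, 0], [0, 0, 0], [0, 0, 0], [0, 0, 0], [0, 0, 0], [0, 0, 0], [0, 0, 0], [0, 0, 0], [0, 0, 0], [0, 0, 0], [0, 0, -0.14], [0, 0, -0.14], [0, 0, -0.14], [0, 0, -0.14], [0, 0, -0.14], [0, 0, -0.14], [0, 0, -0.015], [0, 0, 0]]'

```text
clock: 15.3
position: [0.4849, -0.0183, 0.1688]
ee_rot: [-2.477, -1.931, 0.001]
force: [-0.6, 0.4, -3.9]
width: 0.564
gripper_force: 30.0
```

Run:
```python
from h import *
go([.4855,-.0178,.06],1.328); print(arm.observe()["width"])
im=arm.get_image("wrist"); save(im,"w6.png")
for l,z in dict(brick_mid=arm.observe()["position"][2]+.006,nest=.012,fixture=0,ball_centre=.093,bar_tip=.057).items():
    for r in arm.place_of(l,im)[:2]:
      print(l,round(r["conf"],2),np.round(np.array(r["centre"])*[512,384],1),np.round(atz(im,r["centre"],z),4)[:2])
```

```text
t 15.3 pos [ 0.4849 -0.0183  0.1688] yaw 1.324 tilt [-0.001  0.    -1.   ] j7 -0.58
delta cm [ 0.06  0.05 10.88] az -0.004
0.5636664695872364
brick_mid 0.7 [256.5 249.1] [ 0.4835 -0.0221]
nest 0.22 [259.2 138.3] [0.4963 0.0214]
fixture 0.76 [256.4 140.1] [0.4924 0.0187]
ball_centre 0.33 [260.9 141.4] [0.4996 0.0291]
bar_tip 0.92 [355.7  80.2] [0.5937 0.0562]
```

View pics/w6.png

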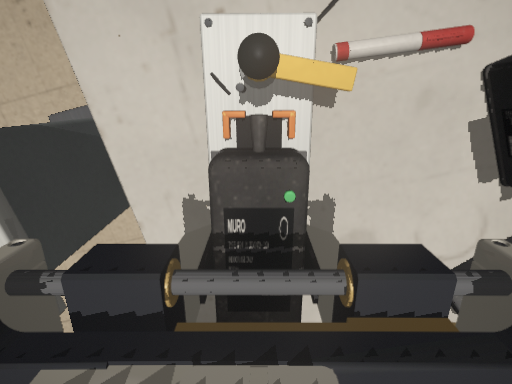

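The wrist picture shows the brick held straight. Its front edge spans columns 210–307, the +y brackets run from (223,112) to (295,112), and the ball is at (259,57). I'll refine the nest position from the brackets, ball and screws.

Run:
```python
from h import *
im=arm.get_image("wrist")
q=lambda x,y,z: atz(im,(x/512,y/384),z)[:2]
a,b=q(223,111,.026),q(296,111,.026); print("br",a,b,np.linalg.norm(b-a)); d=(b-a)/np.linalg.norm(b-a)
ya=np.array([-d[1],d[0]]); print("yaw y",np.arctan2(ya[1],ya[0])); 
s1,s2=q(209,22,.012),q(309,22,.012); print("scr",s1,s2); e=(s2-s1)/np.linalg.norm(s2-s1); print(np.arctan2(e[0],-e[1]))
ball=q(258.5,56,.093); print("ball",ball)
u=np.array([np.cos(1.328),np.sin(1.328)])
print("nest br",(a+b)/2-.0705*u,"ball",ball-.112*u)
z=arm.observe()["position"][2]+.0235
c=q(258.5,150,z); print("brick front",c,"-> mid",c-.059*u)
```

```text
br [0.46766154 0.05953214] [0.54066784 0.04146043] 0.07520974506675532
yaw y 1.3281377540106645
scr [0.47599484 0.1436127 ] [0.57148572 0.11998893]
1.328272862148041
ball [0.51340091 0.09228145]
nest br [ 0.48721523 -0.01793591] ball [ 0.48647411 -0.01643353]
brick front [0.50035156 0.03979461] -> mid [ 0.48616691 -0.01747488]
```

Emit:
carry_out --claw '[4, 4, 4, 4, 4, 4, 4, 4, 4, 4]' --delta_pos '[[0.1, 0.1, 2], [0, 0, 3], [0, 0, 3], [0, 0, 2], [0, 0, 1.5], [0, 0, 1], [0, 0, 1], [0, 0, 0.7], [0, 0, 0.4], [0, 0, 0]]' --angular '[[0, 0, -0.004], [0, 0, 0], [0, 0, 0], [0, 0, 0], [0, 0, 0], [0, 0, 0], [0, 0, 0], [0, 0, 0], [0, 0, 0], [0, 0, 0]]'

```text
clock: 16.65
position: [0.4865, -0.0173, 0.023]
ee_rot: [-2.47, -1.941, 0.0]
force: [0.7, 0.1, -2.3]
width: 0.567
gripper_force: 30.0
```

Run:
```python
from h import *
go([.486,-.0175,.0217],1.328); s=arm.observe();print(s["force"],s["ft_torque"],s["width"])
```

```text
t 16.65 pos [ 0.4865 -0.0173  0.023 ] yaw 1.332 tilt [-0. -0. -1.] j7 -0.76
delta cm [-0.04 -0.05  0.13] az 0.004
[ 0.67939957  0.08710121 -2.29927731] [-0.06052806 -0.11258568  0.01715848] 0.5669059778724056
```

Emit:
carry_out --claw '[4, 4, 7.5, 7.5, 7.5, 7.5, 7.5, 7.5, 7.5, 7.5, 7.5, 7.5, 7.5]' --delta_pos '[[0, 0, 0.15], [0, 0, 0], [0, 0, 0], [0, 0, 0], [0, 0, 0], [0, 0, 0], [0, 0, -2], [0, 0, -4], [0, 0, -4], [0, 0, -4], [0, 0, -4], [0, 0, 0], [0, 0, 0]]' --angular '[[0, 0, 0], [0, 0, 0], [0, 0, 0], [0, 0, 0], [0, 0, 0], [0, 0, 0], [0, 0, 0], [0, 0, 0], [0, 0, 0], [0, 0, 0], [0, 0, 0], [0, 0, 0], [0, 0, 0]]'

```text
clock: 17.95
position: [0.487, -0.0174, 0.2026]
ee_rot: [2.469, 1.939, 0.002]
force: [-0.4, 0.6, -0.4]
width: 0.817
gripper_force: 0.0
```

Run:
```python
from h import *
im=arm.get_image("top"); f=im["frame"]
cv2.imwrite("pics/t4.png",cv2.cvtColor(cv2.resize(f[170:250,180:330],None,fx=5,fy=5,interpolation=cv2.INTER_CUBIC),cv2.COLOR_RGB2BGR))
w=arm.get_image("wrist"); save(w,"w7.png")
for n,i in(("top",im),("wrist",w)):
  for r in arm.place_of("brick_mid",i)[:2]:
    print(n,round(r["conf"],2),np.round(np.array(r["centre"])*[512,384],1),np.round(atz(i,r["centre"],.028),4)[:2])
go([.513,.0905,.19],2.0)
```

```text
top 0.55 [133.4 177.2] [0.5984 0.4804]
wrist 0.8 [259.1 175.1] [ 0.4865 -0.0232]
t 18.15 pos [ 0.4857 -0.0174  0.2005] yaw 1.332 tilt [-0.002  0.    -1.   ] j7 -0.54
delta cm [11.13  0.1   1.05] az -0.668
```

View pics/w7.png

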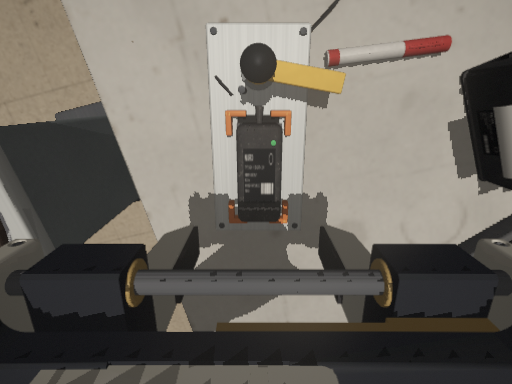

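The wrist picture shows the brick at (259,172) lying squarely between all four brackets, with its stub through the gap. Back to the knob.

Emit:
carry_out --claw '[6.5, 6.5, 6.5, 6.5, 6.5, 6.5, 6.5, 6.5, 6.5, 6.5, 6.5, 6.5, 6.5, 6.5, 6.5]' --delta_pos '[[3.7, 0.03, 0], [3.7, 0.03, 0], [3.7, 0.04, 0], [0, 0, 0], [0, 0, 0], [0, 0, 0], [0, 0, 0], [0, 0, 0], [0, 0, 1.5], [0, 0, 3], [0, 0, 3], [0, 0, 2], [0, 0, 2], [0, 0, 1], [0, 0, 0]]' --angular '[[0, 0, 0], [0, 0, 0], [0, 0, 0], [0, 0, -0.14], [0, 0, -0.14], [0, 0, -0.14], [0, 0, -0.14], [0, 0, -0.11], [0, 0, 0], [0, 0, 0], [0, 0, 0], [0, 0, 0], [0, 0, 0], [0, 0, 0], [0, 0, 0]]'

```text
clock: 19.65
position: [0.5126, 0.0901, 0.075]
ee_rot: [-1.693, -2.643, 0.004]
force: [-0.1, -0.3, -0.6]
width: 0.706
gripper_force: 0.0
```

Run:
```python
from h import *
go([.5128,.0908,.074],2.0); print(arm.observe()["force"])
```

```text
t 19.65 pos [0.5126 0.0901 0.075 ] yaw 2.002 tilt [-0.004 -0.    -1.   ] j7 -0.33
delta cm [0.05 0.05 0.1 ] az 0.002
[-0.14307329 -0.30874599 -0.56210152]
```

Close, then turn back (positive az).

Emit:
carry_out --claw '[2.5, 2.5, 2.5, 2.5, 2.5, 2.5, 2.5, 2.5, 2.5, 2.5, 2.5, 2.5, 2.5]' --delta_pos '[[0.05, 0.05, 0.1], [0, 0, 0], [0, 0, 0], [0, 0, 0], [0, 0, 0], [0, 0, 0], [0, 0, 0], [0, 0, 0], [0, 0, 0], [0, 0, 0], [0, 0, 0], [0, 0, 0], [0, 0, 0]]' --angular '[[0, 0, 0], [0, 0, 0], [0, 0, 0], [0, 0, 0], [0, 0, 0], [0, 0, 0], [0, 0, 0], [0, 0, 0], [0, 0, 0], [0, 0, 0.1], [0, 0, 0.1], [0, 0, 0.1], [0, 0, 0]]' --force 40

```text
clock: 20.95
position: [0.5128, 0.0903, 0.076]
ee_rot: [-2.076, -2.358, 0.004]
force: [-5.6, -1.6, 6.9]
width: 0.329
gripper_force: 40.0
```

Run:
```python
from h import *
go([.5128,.0908,.074],.6); s=arm.observe();print(s["force"],s["ft_torque"],s["width"],s["gripper_force"])
```

```text
t 20.95 pos [0.5128 0.0903 0.076 ] yaw 1.698 tilt [-0.002 -0.002 -1.   ] j7 -0.59
delta cm [0.05 0.   0.2 ] az 1.098
[-5.612835   -1.63307658  6.87288347] [-0.46942101  1.02162945 -0.12059335] 0.3293881755528534 40.00233292579651
```

Emit:
carry_out --claw '[2.5, 2.5, 2.5, 2.5, 2.5, 2.5, 2.5, 2.5, 2.5]' --delta_pos '[[0, 0, -0.1], [0, 0, 0], [0, 0, 0], [0, 0, 0], [0, 0, 0], [0, 0, 0], [0, 0, 0], [0, 0, 0], [0, 0, 0]]' --angular '[[0, 0, 0.1], [0, 0, 0.1], [0, 0, 0.1], [0, 0, 0.1], [0, 0, 0.1], [0, 0, 0.1], [0, 0, 0.1], [0, 0, 0.1], [0, 0, 0]]'

```text
clock: 21.85
position: [0.5113, 0.0907, 0.0761]
ee_rot: [-2.829, -1.364, 0.008]
force: [-6.7, 0.4, 0.6]
width: 0.325
gripper_force: 40.0
```

Run:
```python
from h import *
go([.5128,.0908,.074],.6); s=arm.observe();print(s["force"],s["ft_torque"],s["width"],s["gripper_force"])
```

```text
t 21.85 pos [0.5113 0.0907 0.0761] yaw 0.899 tilt [-0.005 -0.001 -1.   ] j7 -1.25
delta cm [0.1  0.11 0.21] az 0.299
[-6.72285817  0.41818017  0.61049904] [-0.03589507  1.45341927 -0.06300425] 0.32515494914359266 40.00102937221527
```

Emit:
carry_out --claw '[2.5, 2.5, 2.5, 2.5, 2.5, 2.5]' --delta_pos '[[0.1, 0.1, 0], [0, 0, 0], [0, 0, 0], [0, 0, 0], [0, 0, 0], [0, 0, 0]]' --angular '[[0, 0, 0.1], [0, 0, 0.1], [0, 0, 0.1], [0, 0, 0.08], [0, 0, 0], [0, 0, 0]]'

```text
clock: 22.45
position: [0.512, 0.0919, 0.0761]
ee_rot: [-3.034, -0.812, 0.009]
force: [-10.0, 2.1, 2.9]
width: 0.33
gripper_force: 40.0
```

Run:
```python
from h import *
go([.5128,.0908,.074],.6); s=arm.observe();print(s["force"],s["ft_torque"],s["width"],s["gripper_force"])
```

```text
t 22.45 pos [0.512  0.0919 0.0761] yaw 0.523 tilt [-0.006 -0.    -1.   ] j7 -1.56
delta cm [0.02 0.14 0.21] az -0.077
[-10.03213011   2.14793852   2.89960929] [ 0.62476412  2.11939663 -0.11550468] 0.329585798345967 40.00079333782196
```

Emit:
carry_out --claw '[2.5, 2.5, 2.5, 2.5]' --delta_pos '[[0, 0, 0], [0, 0, 0], [0, 0, 0], [0, 0, 0]]' --angular '[[0, 0, 0.07], [0, 0, 0.07], [0, 0, 0], [0, 0, 0]]'

```text
clock: 22.85
position: [0.5137, 0.0927, 0.0762]
ee_rot: [-3.082, -0.599, 0.004]
force: [-3.5, 5.3, -4.9]
width: 0.324
gripper_force: 40.0
```

Run:
```python
from h import *
go([.5128,.0908,.074],.6); s=arm.observe();print(s["force"],s["ft_torque"],s["width"],s["gripper_force"])
```

```text
t 22.85 pos [0.5137 0.0927 0.0762] yaw 0.384 tilt [-0.003  0.001 -1.   ] j7 -1.68
delta cm [-0.16  0.14  0.22] az -0.216
[-3.48224995  5.27502207 -4.92858222] [1.21444355 0.81931055 0.00155338] 0.3241067464564352 39.9993109703064
```

Emit:
carry_out --claw '[6.5, 6.5, 6.5, 6.5, 6.5, 6.5, 6.5, 6.5, 6.5]' --delta_pos '[[0, 0, 0], [0, 0, 0], [0, 0, 0], [0, 0, 0], [0, 0, -3], [0, 0, -4], [0, 0, -4], [0, 0, -2], [0, 0, 0]]' --angular '[[0, 0, 0], [0, 0, 0], [0, 0, 0], [0, 0, 0], [0, 0, 0], [0, 0, 0], [0, 0, 0], [0, 0, 0], [0, 0, 0]]'

```text
clock: 23.75
position: [0.5175, 0.0916, 0.2101]
ee_rot: [3.085, 0.595, 0.01]
force: [0.3, 0.4, -0.9]
width: 0.706
gripper_force: 0.0
```

```bash
cat > bar.py <<'E'
from h import *
def bar(n,home=1.328-np.pi):
    im=arm.get_image(n); save(im,"bar_%s.png"%n)
    h=cv2.cvtColor(im["frame"],cv2.COLOR_RGB2HSV)
    m=cv2.inRange(h,(18,140,70),(34,255,255)); k,L,S,C=cv2.connectedComponentsWithStats(m)
    for i in range(1,k):
        if S[i,4]<20: continue
        ys,xs=np.nonzero(L==i)
        P=np.array([atz(im,((x+.5)/512,(y+.5)/384),.061)[:2] for x,y in zip(xs,ys)],np.float32)
        c=P.mean(0)
        if np.hypot(*(c-[.513,.091]))>.12: continue
        v=cv2.fitLine(P,cv2.DIST_L2,0,.01,.01).ravel()[:2]
        print(n,"area",S[i,4],"px",C[i],"centroid",c,"ang centroid",np.arctan2(c[1]-.0912,c[0]-.513)-home,"line",np.arctan(v[1]/v[0])+ (0 if v[1]/v[0]<0 else -np.pi)-home,v)
E
python3 - <<'E'
from bar import *
bar("wrist"); bar("top")
w=arm.get_image("wrist")
for l,z in(("bar_tip",.057),("ball_centre",.093),("brick_mid",.028)):
  for r in arm.place_of(l,w)[:2]: print(l,round(r["conf"],2),np.array(r["centre"])*[512,384],atz(w,r["centre"],z))
go([.5128,.0908,.2],.5)
E
```

```text
wrist area 71 px [252.85915493 172.45070423] centroid [0.5207952  0.09776712] ang centroid 2.5136905 line 0.9247611 [ 0.63031954 -0.7763358 ]
wrist area 557 px [300.06642729 211.49371634] centroid [0.49756512 0.02883443] ang centroid 0.00018084049 line 0.092621446 [0.14961098 0.9887449 ]
bar_tip 0.83 [314.0096 221.4912] [0.4894863  0.00786124 0.057     ]
ball_centre 0.93 [259.1744 191.0016] [0.51139566 0.08725823 0.093     ]
brick_mid 0.82 [325.6832 224.9088] [ 0.48099017 -0.01905994  0.028     ]
t 24.05 pos [0.5148 0.0909 0.2055] yaw 0.382 tilt [-0.002 -0.001 -1.   ] j7 -1.6
delta cm [-0.19 -0.07  0.55] az -0.118
```

Run:
```python
from h import *
im=arm.get_image("wrist")
h=cv2.cvtColor(im["frame"],cv2.COLOR_RGB2HSV)
home=1.328-np.pi
for lo in (30,50,70):
  m=cv2.inRange(h,(16,110,lo),(36,255,255)); m[:, :260]=0; m[240:]=0; m[:185]=0
  k,L,S,C=cv2.connectedComponentsWithStats(m); i=1+np.argmax(S[1:,4]); ys,xs=np.nonzero(L==i)
  P=np.array([atz(im,((x+.5)/512,(y+.5)/384),.061)[:2] for x,y in zip(xs,ys)],np.float32)
  print(lo,S[i],cv2.minAreaRect(P*1000),np.rad2deg(home)+180)
  c=P.mean(0); far=P[np.hypot(*(P-[.513,.091]).T)>.07]; print(c,far.mean(0),[np.arctan2(*(q-[.513,.091])[::-1])-home for q in(c,far.mean(0))])
r=arm.trace("bar_tip",im)
for q in r[:2]:
  print(q["conf"],q["region"].sum(),np.array(q["centre"])*[512,384])
```

```text
30 [270 185  51  41 938] ((500.6337585449219, 39.43916320800781), (66.82443237304688, 21.237239837646484), 76.84939575195312) 76.08879519337333
[0.500635  0.0383437] [0.49489558 0.01518486] [np.float64(0.012150991405136535), np.float64(0.008389219518669666)]
50 [270 185  51  41 938] ((500.6337585449219, 39.43916320800781), (66.82443237304688, 21.237239837646484), 76.84939575195312) 76.08879519337333
[0.500635  0.0383437] [0.49489558 0.01518486] [np.float64(0.012150991405136535), np.float64(0.008389219518669666)]
70 [270 185  51  41 925] ((500.7205505371094, 39.54811096191406), (66.67808532714844, 20.865095138549805), 76.19383239746094) 76.08879519337333
[0.5006106  0.03859852] [0.49461478 0.0153096 ] [np.float64(0.010627327263124764), np.float64(0.004510828025240166)]
0.61 2058 [274.0224 194.496 ]
```

The bar is home, at about 0.01 rad by three estimates. Next is the button, with the fingers shut.

Emit:
carry_out --claw '[0, 0, 0, 0, 0, 0, 0, 0, 0, 0, 0, 0]' --delta_pos '[[-2.4, 4.0, 0], [-2.4, 4.0, 0], [-2.4, 4.0, 0], [-2.4, 4.0, 0], [-2.4, 4.0, 0], [-2.4, 4.0, 0], [-2.4, 4.0, 0], [-2.4, 4.0, 0], [-2.4, 4.0, 0], [-2.4, 4.0, 0], [0, 0, 0], [0, 0, 0]]' --angular '[[0, 0, 0], [0, 0, 0], [0, 0, 0], [0, 0, 0], [0, 0, 0], [0, 0, 0], [0, 0, 0], [0, 0, 0], [0, 0, 0], [0, 0, 0], [0, 0, 0], [0, 0, 0]]'

```text
clock: 25.35
position: [0.441, -0.3704, 0.2059]
ee_rot: [-3.084, -0.591, 0.001]
force: [0.5, 0.8, -1.0]
width: 0.002
gripper_force: 0.0
```

Run:
```python
from h import *
im=arm.get_image("wrist"); save(im,"w9.png")
for r in arm.place_of("jog_top",im)[:2]: print(round(r["conf"],2),np.array(r["centre"])*[512,384],atz(im,r["centre"],.068))
h=cv2.cvtColor(im["frame"],cv2.COLOR_RGB2HSV)
m=cv2.inRange(h,(45,100,40),(85,255,255)); k,L,S,C=cv2.connectedComponentsWithStats(m)
for i in range(1,k):
  if S[i,4]>60: p=C[i]; q=atz(im,((p[0]+.5)/512,(p[1]+.5)/384),.068); print(S[i],p,q); go([q[0],q[1],.068])
s=arm.observe(); print(s["width"],s["force"])
```

```text
0.58 [257.4848 190.6176] [ 0.42897887 -0.37499836  0.068     ]
[245 174  27  26 423] [259.80851064 185.55555556] [ 0.43503342 -0.37592674  0.068     ]
t 25.45 pos [ 0.4422 -0.3681  0.2063] yaw 0.383 tilt [-0.     0.001 -1.   ] j7 -0.65
delta cm [-0.96  0.47 13.83] az None
0.007292562282200077 [-0.09912953  1.29253709 -0.43898899]
```

Emit:
carry_out --claw '[0, 0, 0, 0, 0, 0, 0, 0]' --delta_pos '[[-1.0, 0.45, 1], [0, 0, 3], [0, 0, 3], [0, 0, 3], [0, 0, 2], [0, 0, 1], [0, 0, 0.3], [0, 0, 0]]' --angular '[[0, 0, 0], [0, 0, 0], [0, 0, 0], [0, 0, 0], [0, 0, 0], [0, 0, 0], [0, 0, 0], [0, 0, 0]]'

```text
clock: 26.25
position: [0.4343, -0.3773, 0.0739]
ee_rot: [3.084, 0.597, 0.0]
force: [-0.0, -0.8, 0.2]
width: 0.007
gripper_force: 0.0
```

Emit:
carry_out --claw '[0, 0, 0, 0, 0, 0]' --delta_pos '[[0, 0, 0.3], [0, 0, 0.3], [0, 0, 0.3], [0, 0, 0.2], [0, 0, 0], [0, 0, 0]]' --angular '[[0, 0, 0], [0, 0, 0], [0, 0, 0], [0, 0, 0], [0, 0, 0], [0, 0, 0]]'

```text
clock: 26.85
position: [0.4347, -0.3778, 0.0632]
ee_rot: [3.084, 0.596, 0.001]
force: [1.2, -0.6, 4.5]
width: 0.007
gripper_force: 2.2
```

Emit:
carry_out --claw '[0, 0, 0, 0, 0, 0, 0, 0, 0, 0, 0, 0, 0, 0, 0, 0, 0, 0, 0, 0]' --delta_pos '[[0, 0, 0.15], [0, 0, 0.1], [0, 0, 0], [0, 0, 0], [0, 0, 0], [0, 0, 0], [0, 0, 0], [0, 0, 0], [0, 0, 0], [0, 0, 0], [0, 0, 0], [0, 0, 0], [0, 0, 0], [0, 0, 0], [0, 0, 0], [0, 0, 0], [0, 0, 0], [0, 0, 0], [0, 0, 0], [0, 0, 0]]' --angular '[[0, 0, 0], [0, 0, 0], [0, 0, 0], [0, 0, 0], [0, 0, 0], [0, 0, 0], [0, 0, 0], [0, 0, 0], [0, 0, 0], [0, 0, 0], [0, 0, 0], [0, 0, 0], [0, 0, 0], [0, 0, 0], [0, 0, 0], [0, 0, 0], [0, 0, 0], [0, 0, 0], [0, 0, 0], [0, 0, 0]]'

```text
clock: 28.85
position: [0.4348, -0.3779, 0.062]
ee_rot: [3.083, 0.595, 0.002]
force: [-2.6, 1.9, 20.8]
width: 0.004
gripper_force: 10.4
```

Emit:
carry_out --claw '[0, 0, 0, 0, 0, 0, 0, 0, 0, 0]' --delta_pos '[[0, 0, 0], [0, 0, 0], [0, 0, 0], [0, 0, 0], [0, 0, 0], [0, 0, 0], [0, 0, 0], [0, 0, 0], [0, 0, 0], [0, 0, 0]]' --angular '[[0, 0, 0], [0, 0, 0], [0, 0, 0], [0, 0, 0], [0, 0, 0], [0, 0, 0], [0, 0, 0], [0, 0, 0], [0, 0, 0], [0, 0, 0]]'

```text
clock: 29.85
position: [0.4348, -0.3779, 0.062]
ee_rot: [3.083, 0.596, 0.002]
force: [-2.4, 1.2, 19.8]
width: 0.004
gripper_force: 10.4
```

Fully down and held for about 3 s. Release and check.

Emit:
carry_out --claw '[0, 0, 0, 0, 0, 0, 0, 0, 0]' --delta_pos '[[0, 0, -1], [0, 0, -2], [0, 0, -4], [0, 0, -4], [0, 0, -3], [0, 0, 0], [0, 0, 0], [0, 0, 0], [0, 0, 0]]' --angular '[[0, 0, 0], [0, 0, 0], [0, 0, 0], [0, 0, 0], [0, 0, 0], [0, 0, 0], [0, 0, 0], [0, 0, 0], [0, 0, 0]]'

```text
clock: 30.75
position: [0.4334, -0.3768, 0.1987]
ee_rot: [-3.082, -0.596, 0.003]
force: [-0.5, -0.7, 0.4]
width: 0.009
gripper_force: 0.0
```

Run:
```python
from bar import *
bar("top"); im=arm.get_image("top")
for l,z in(("bar_tip",.057),("brick_mid",.028),("nest",.012)):
  for r in arm.place_of(l,im)[:3]: print(l,round(r["conf"],2),np.round(atz(im,r["centre"],z),3))
print(arm.observe()["position"],arm.sign_off())
```

```text
top area 110 px [243.14545455 203.81818182] centroid [0.49784032 0.03968101] ang centroid -0.043381095 line 0.04726696 [0.19428578 0.980945  ]
bar_tip 0.56 [0.486 0.014 0.057]
brick_mid 0.92 [0.608 0.463 0.028]
brick_mid 0.64 [ 0.487 -0.03   0.028]
nest 0.82 [ 0.487 -0.012  0.012]
the job is handed in; nothing more can be done
[ 0.43400468 -0.37718019  0.19971982] None
```

The job is handed in at about 31 s of the 67 s allowed, though the hand-in call returned no verdict: by my measurements the brick is in the nest with the bar home over it (under 0.05 rad), the button was held fully down for about 3 s and released, and I saw no sign of contact with the bystanders, though I didn't re-measure them.

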